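# Sort the cabinet fittings into their trays

## Task

Sort the five loose cabinet fittings on the bench into the plywood trays: each tray has a sample of what belongs in it screwed to its back lip, so hinges go with the hinge, small knobs with the small knob and the large knob with the large one. Lower each piece in rather than dropping it, so that the knobs stand upright on their feet and the hinges lie flat on the tray floor beside each other, not stacked. Leave the plane and the chisel where they lie.

Things in the scene. Friction and masses are not known exactly. Their poses are not given: they have to be found in the camera images.
- hinge_a: brass butt hinge, folded shut and lying flat on the bench: 64 mm long (x), 32 mm wide (y: leaves from -16 to +10, knuckle barrel of 8 mm diameter along the +y edge), 8 mm thick, about 0.1 kg. Origin: centre of the underside, z up. The two hinges are alike; either face may be up at the end
- hinge_b: brass butt hinge, folded shut and lying flat on the bench: 64 mm long (x), 32 mm wide (y: leaves from -16 to +10, knuckle barrel of 8 mm diameter along the +y edge), 8 mm thick, about 0.1 kg. Origin: centre of the underside, z up. The two hinges are alike; either face may be up at the end
- small_knob_a: turned dark wooden small (drawer) knob standing on its foot: cap 30 mm in diameter (widest from 16 to 26 mm above the underside), 30 mm tall over all, foot 22 mm in diameter below a thinner neck, 13 to 61 g, round about z. Origin: centre of the underside of the foot, z up. The two small knobs are alike
- small_knob_b: turned dark wooden small (drawer) knob standing on its foot: cap 30 mm in diameter (widest from 16 to 26 mm above the underside), 30 mm tall over all, foot 22 mm in diameter below a thinner neck, 13 to 61 g, round about z. Origin: centre of the underside of the foot, z up. The two small knobs are alike
- large_knob: turned dark wooden large (door) knob standing on its foot: cap 46 mm in diameter (widest from 22 to 36 mm above the underside), 42 mm tall over all, foot 30 mm in diameter below a thinner neck, 13 to 61 g, round about z. Origin: centre of the underside of the foot, z up
- hinge_tray: open plywood tray, fixed, with a sample hinge screwed on its back lip. Origin on the bench under the centre of the inner floor; +x away from the robot (yaw within 9 deg). Inner floor 8 mm above the bench, 100 (x) by 150 mm (y); walls 6 mm thick, top 30 mm above the bench; low lip behind, x 56 to 106 mm, sample at x 81. Trays are alike but for the sample, in any order
- small_knob_tray: open plywood tray, fixed, with a sample small knob (30 mm) screwed on its back lip. Origin on the bench under the centre of the inner floor; +x away from the robot (yaw within 9 deg). Inner floor 8 mm above the bench, 100 (x) by 150 mm (y); walls 6 mm thick, top 30 mm above the bench; low lip behind, x 56 to 106 mm, sample at x 81. Trays are alike but for the sample, in any order
- large_knob_tray: open plywood tray, fixed, with a sample large knob (46 mm) screwed on its back lip. Origin on the bench under the centre of the inner floor; +x away from the robot (yaw within 9 deg). Inner floor 8 mm above the bench, 100 (x) by 150 mm (y); walls 6 mm thick, top 30 mm above the bench; low lip behind, x 56 to 106 mm, sample at x 81. Trays are alike but for the sample, in any order
- plane: bystander: wooden pull plane, a loose oak block 220 mm long (x), 64 mm wide, 32 mm high, its steel iron sticking up to 65 mm; origin under the centre of the block. Leave it alone
- chisel: bystander: loose bench chisel with a wooden handle, 240 mm long (x, blade to +x, from -130 to +110), up to 26 mm wide and 27 mm high; origin on the bench under the tang. Leave it alone
Mind the look-alikes: they are no part of the job. What is shaped like the hinge_a but red is not meant.

How it is judged:
At the end, for the whole second after the job is handed in: Both hinges are in the hinge tray, both small knobs in the small-knob tray and the large knob in the large-knob tray: origin inside the tray's inner walls and within 5 mm of its floor, knobs upright and hinges flat (either face up) within about 8 degrees, all let go and at rest (x of hinge_a in the frame of hinge_tray between -0.05 and 0.05 m and y of hinge_a in the frame of hinge_tray between -0.075 and 0.075 m and ((angle between hinge_a's own z axis and vertical below 0.15 rad and z of hinge_a in the frame of hinge_tray below 0.013 m) or (angle between hinge_a's own z axis and vertical above 2.99 rad and z of hinge_a in the frame of hinge_tray below 0.021 m)) and linear speed of each of hinge_a, hinge_b, small_knob_a, small_knob_b, large_knob below 0.02 m/s and contact force between each of hinge_a, hinge_b, small_knob_a, small_knob_b, large_knob and the fingers below 0.1 N and x of hinge_b in the frame of hinge_tray between -0.05 and 0.05 m and y of hinge_b in the frame of hinge_tray between -0.075 and 0.075 m and ((angle between hinge_b's own z axis and vertical below 0.15 rad and z of hinge_b in the frame of hinge_tray below 0.013 m) or (angle between hinge_b's own z axis and vertical above 2.99 rad and z of hinge_b in the frame of hinge_tray below 0.021 m)) and x of small_knob_a in the frame of small_knob_tray between -0.05 and 0.05 m and y of small_knob_a in the frame of small_knob_tray between -0.075 and 0.075 m and angle between each of small_knob_a, small_knob_b, large_knob's own z axis and vertical below 0.15 rad and z of each of small_knob_a, small_knob_b in the frame of small_knob_tray below 0.013 m and x of small_knob_b in the frame of small_knob_tray between -0.05 and 0.05 m and y of small_knob_b in the frame of small_knob_tray between -0.075 and 0.075 m and x of large_knob in the frame of large_knob_tray between -0.05 and 0.05 m and y of large_knob in the frame of large_knob_tray between -0.075 and 0.075 m and z of large_knob in the frame of large_knob_tray below 0.013 m); the robot touches nothing.
It fails at once if a hinge falls free from more than about 40 mm above the bench (dropped or thrown) ((height (world z) of hinge_a above 0.045 m and contact force between hinge_a and anything else below 0.01 N) or (height (world z) of hinge_b above 0.045 m and contact force between hinge_b and anything else below 0.01 N)).
It fails at once if a knob falls free from more than about 40 mm above the bench (dropped or thrown) ((height (world z) of small_knob_a above 0.045 m and contact force between small_knob_a and anything else below 0.01 N) or (height (world z) of small_knob_b above 0.045 m and contact force between small_knob_b and anything else below 0.01 N) or (height (world z) of large_knob above 0.045 m and contact force between large_knob and anything else below 0.01 N)).
It fails at once if the plane is shifted by more than 20 mm (distance of plane from where it was at the start of the episode above 0.02 m).
It fails at once if the chisel is shifted by more than 20 mm (distance of chisel from where it was at the start of the episode above 0.02 m).
It also fails if it takes over 120 s, if anything falls off the work surface, if the arm or the gripper's body presses on something with over 40 N, if the wrist force passes 120 N, or if a joint passes its speed limit or range.

## Robot

A 7-joint arm with a two-finger parallel gripper is mounted at the origin on the work surface. World frame = base frame: x ahead of the robot, y to its left, z up, the work surface at z = 0. Lengths are in m, angles in rad, forces in N, time in s.
With the tool pointing down it reaches from about 0.4 to 0.875 m from the base axis. Payload 19.3 kg.
Tool frame: the origin (TCP) lies on the centre line of the jaws, within the pads' length; the fingertips stand 14 mm ahead of it and the grasp point (between the pads) lies 5 mm behind it (bot.tip_extent is the distance from the TCP to the fingertips, in m); z points along the fingers, y is the line along which they close (so a half turn about z gives the same grasp; the last joint's range is limited). The gripper opens to 85 mm and grips with 20 to 120 N. Pads are 22 mm wide; open, the fingers measure 114 mm over their backs; the gripper's body (76 mm by 85 mm) begins 54 mm behind the grasp point. The pads swing forward as they close: fully open they stand 13 mm farther back than shut.
Start: joints at [1.28, 0.521, -0.036, 1.599, 0.021, 1.021, -0.113], TCP at [0.137, -0.61, 0.245] pointing down, gripper open.
Joint ranges: [-2.91, 2.91], [-0.3, 2.13], [-1.5, 1.42], [0.17, 2.43], [-1.26, 4.41], [0.16, 1.93], [-2.52, 2.52]. Speed limits (rad/s): [1.89, 1.89, 2.39, 2.39, 3.01, 3.01, 3.01].

## Interface

Orientations are given as [roll, pitch, yaw] about the fixed x, y, z axes, in that order (R = Rz(yaw) Ry(pitch) Rx(roll)).
In Python, from workcell import monitor, grab_frame, camera_model, bot gives the robot as it stands.
- The arm moves only by the tool move_arm, never from a script. Its argument "moves" is a list of rows, each a list of 4 numbers: the shift along the world's x, y, z in mm, then the turn about the world's z in rad. A call has 1 to 12 rows; each row is the pose to reach, as a shift and turn from the pose commanded when the call began; what a row does not reach only later rows make up. A row lasts 1/8 s, in which the tool goes at most 62.5 mm and 10.7 degrees, less where a joint would pass 70% of its speed; a pose out of reach is approached as far as the arm can. A call with a gripper value outside its range is refused whole. "gripper" is the opening, from 0 (shut) to 1 (fully open), set as the call begins (left out, the last holds). The fingers move at their own pace and stop on an object; "newtons" is the grip in N (left out, the last holds). Time passes only in rows, so rows that repeat a pose let the fingers close. It gives the time, the measured TCP pose, the force, the opening and the grip force at its end, in the units of the state.
- monitor.observe(): the state, without advancing time (a new reading comes with each control period).
- grab_frame(name): name is "side" or "top"; returns the picture (400x640x3 uint8, blue, green, red); there is no depth.
- camera_model(name): a dict with "vfov" (degrees; the focal length in pixels is half the picture's height over the tangent of half this angle, whatever the lens; pixels are square), "cx", "cy" (the principal point, pixels), "R" (3x3) and "t" (3): a world point X has camera coordinates R X + t. Camera axes: x right, y down, z forward; pixel columns grow to the right and rows downward; lengths in m; the calibration is good to about 2 mm. A picture is of the moment at which its call begins. camera_model takes no time and is no camera call.
- bot.job_done(): hands the job in; it is judged then, once.
The state is a dict: "clock": time; "qpos": joint angles; "qd": joint speeds; "joint_efforts": joint torques, N m; "position": TCP position; "tool_rot": TCP orientation; "force": force on the tool from outside, world axes, zero at the start; "moment": the same for the moment, N m; "grip_width": finger opening in m; "finger_force": force on a finger pad.
Only numpy, scipy, OpenCV 4.12 (cv2) and the standard library are available. Lean on these libraries where they do the work, as an engineer would, in place of code of your own. Each camera call takes 0.05 s, during which the arm holds its last target. There are 200 camera calls.

## Working session

There is one attempt and no reset: what is moved stays moved. The work goes in short steps, Python scripts to look and compute and a tool call to move; the robot and the scene stay as the last step left them, time stands still between calls to the robot, and variables do not carry over. Pictures are saved under pics/ and viewed, at most 15 in all, crops included, and the job is handed in when it is done.

Besides the shell and the picture viewer there is one more tool, called by a JSON object that holds its "method" and its "body", one argument or row to a line. move_arm: Moves the arm, as the interface text tells. Its arguments: {"type":"object","properties":{"moves":{"type":"array","items":{"type":"array","items":{"type":"number"}}},"gripper":{"type":"number"},"newtons":{"type":"number"}},"required":["moves"]}

```bash
mkdir -p pics; ls; python3 - <<'E'
from workcell import monitor, grab_frame, camera_model, bot
import cv2
for n in ("top","side"):
    cv2.imwrite(f"pics/{n}0.png",grab_frame(n)); print(n,camera_model(n))
s=monitor.observe(); print(s)
E
```

```text
pics
top {'vfov': 47.22331220931271, 'cx': 328.851618736159, 'cy': 196.84349101438795, 'R': array([[-0.08991363, -0.99593635, -0.0051316 ],
       [-0.97310614,  0.08894738, -0.2124919 ],
       [ 0.21208485, -0.01411232, -0.97714935]]), 't': array([0.0309994 , 0.54058899, 1.17921249])}
side {'vfov': 45.807341153688505, 'cx': 315.58194914271735, 'cy': 198.6090948300306, 'R': array([[-0.87030994, -0.49240752, -0.00976961],
       [-0.33210771,  0.60140372, -0.72664849],
       [ 0.36368266, -0.62916484, -0.68693997]]), 't': array([0.47308276, 0.199872  , 1.0280274 ])}
{'clock': 0.1, 'qpos': array([ 1.27979396,  0.52193655, -0.03632594,  1.59996682,  0.02121748,
        1.02110078, -0.1127812 ]), 'qd': array([-0.0014831 , -0.0028211 ,  0.00097965, -0.00245363,  0.00171182,
        0.00130188,  0.00078815]), 'joint_efforts': array([ 6.21526808e-03, -9.28480625e+01,  1.98559284e+00, -3.70530081e+01,
        1.83252536e-02,  5.39908113e-03,  1.65233519e-05]), 'position': array([ 0.13677947, -0.60954536,  0.24478877]), 'tool_rot': array([-3.14057042e+00,  8.79897872e-05,  2.20818367e-01]), 'force': array([-0.75168184,  0.41567286,  0.71817748]), 'moment': array([-0.00049156, -0.01212032, -0.04303981]), 'finger_force': 0.0, 'grip_width': 0.0853951351541548}
```

View pics/top0.png

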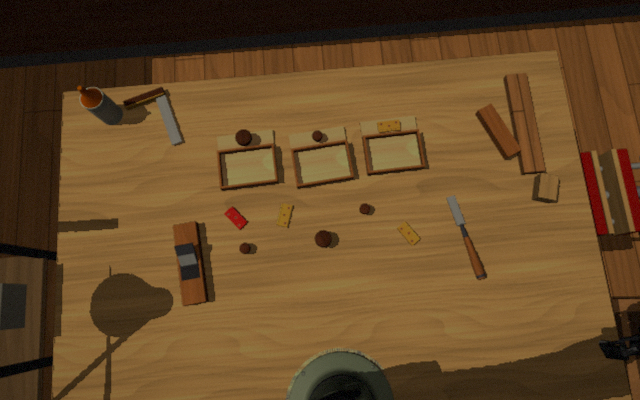

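View pics/side0.png

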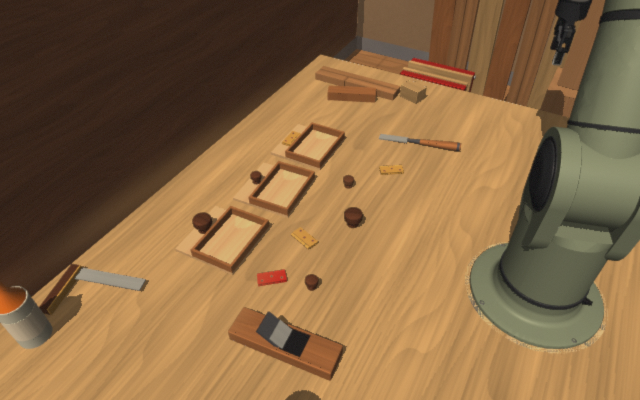

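Top view: candidates for hinges are brass at (285,215) and (409,233); the red look-alike at (236,217) is not meant. The samples on the lips are the hinge (389,127), small knob (318,136) and large knob (244,137). The loose small knobs are at (245,248) and (365,209), with the large knob at (323,239). From left to right the trays are large-knob, small-knob and hinge. The plane is at (190,262) and the chisel at (465,237). The side view agrees.

```bash
cat > h.py <<'E'
import numpy as np, cv2
from workcell import monitor, grab_frame, camera_model, bot
def px2w(n,p,z):
    c=camera_model(n); f=200/np.tan(np.radians(c["vfov"]/2))
    R,t=c["R"],c["t"]; d=R.T@np.array([(p[0]-c["cx"])/f,(p[1]-c["cy"])/f,1]); o=-R.T@t
    return o+d*(z-o[2])/d[2]
def w2px(n,X):
    c=camera_model(n); f=200/np.tan(np.radians(c["vfov"]/2)); q=c["R"]@np.array(X)+c["t"]
    return q[:2]/q[2]*f+[c["cx"],c["cy"]]
def mask(im,kind):
    h=cv2.cvtColor(im,cv2.COLOR_BGR2HSV)
    if kind=="dark": return cv2.inRange(h,(0,0,0),(179,255,85))
    if kind=="brass": return cv2.inRange(h,(16,150,120),(30,255,255))
def blob(im,kind,p,r=16):
    m=mask(im,kind); w=np.zeros_like(m); cv2.circle(w,p,r,255,-1); m&=w
    cs=cv2.findContours(m,cv2.RETR_EXTERNAL,cv2.CHAIN_APPROX_NONE)[0]
    return max(cs,key=cv2.contourArea)
E
python3 - <<'E'
from h import *
print(bot.tip_extent)
im=grab_frame("top"); h=cv2.cvtColor(im,cv2.COLOR_BGR2HSV)
for n,p in dict(ha=(285,215),hb=(409,233),red=(236,217),bench=(300,225),ka=(245,248),kb=(365,209),L=(323,239),floor=(323,166),wall=(323,185),lip=(340,135)).items(): print(n,h[p[1],p[0]],h[p[1]+2,p[0]+2],h[p[1]-3,p[0]])
c=cv2.resize(im[110:270,205:445],None,fx=3.3,fy=3.3,interpolation=cv2.INTER_CUBIC); cv2.imwrite("pics/crop1.png",c)
s=grab_frame("side")
c=cv2.resize(s[110:310,180:420],None,fx=3,fy=3,interpolation=cv2.INTER_CUBIC); cv2.imwrite("pics/crop2.png",c)
E
```

```text
0.014
ha [ 18 195 136] [ 20 207 144] [ 19 198 147]
hb [ 11 175 128] [ 19 199 145] [ 19 196 147]
red [  6 176 126] [  1 225 145] [  1 236 144]
bench [ 17 156 136] [ 16 152 138] [ 17 153 133]
ka [ 11 208  65] [  9 164  56] [  9 190  63]
kb [ 12 192  69] [ 11 181  62] [ 11 191  64]
L [ 13 239  48] [  9 183  53] [ 13 221  52]
floor [ 22 123 147] [ 22 125 147] [ 20 127 144]
wall [ 17 157 125] [ 17 152 144] [ 13 197  66]
lip [ 20 124 146] [ 19 134 145] [ 21 122 146]
```

View pics/crop1.png

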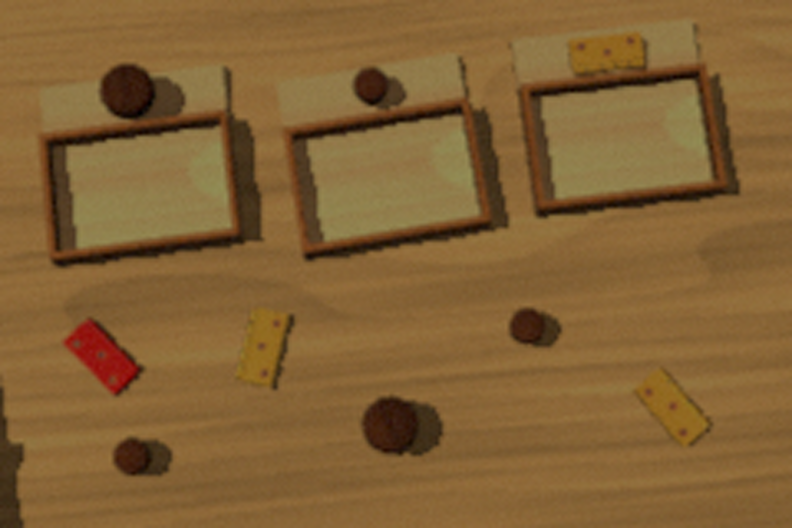

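The crop confirms it: both brass hinges, the red decoy and the three sample lips are clear, and shadows fall to the right. Now the positions.

```bash
cat >> h.py <<'E'
def comp(m,p,r):
    w=np.zeros_like(m); cv2.circle(w,tuple(int(v) for v in p),int(r),255,-1)
    cs=cv2.findContours(m&w,cv2.RETR_EXTERNAL,cv2.CHAIN_APPROX_NONE)[0]
    return max(cs,key=cv2.contourArea)
S=4
def big(im): 
    return cv2.cvtColor(cv2.GaussianBlur(cv2.resize(im,None,fx=S,fy=S,interpolation=cv2.INTER_CUBIC),(0,0),2),cv2.COLOR_BGR2HSV)
def back(p): return (np.array(p,float)+.5)/S-.5
E
cat > meas.py <<'E'
from h import *
import sys
def run():
    im=grab_frame("top"); h=big(im); out=h.copy(); vis=cv2.cvtColor(h,cv2.COLOR_HSV2BGR)
    br=cv2.inRange(h,(17,172,110),(30,255,255)); dk=cv2.inRange(h,(0,0,0),(14,255,95))
    for n,p in dict(ha=(285,215),hb=(409,233)).items():
        c=comp(br,(p[0]*S,p[1]*S),17*S); r=cv2.minAreaRect(c); b=cv2.boxPoints(r)
        w=np.array([px2w("top",back(q),.006)[:2] for q in b]); l=[np.linalg.norm(w[i]-w[i+1]) for i in (0,1)]
        e=w[1]-w[0] if l[0]>l[1] else w[2]-w[1]
        print(n,np.round(w.mean(0)*1e3,1),"size",np.round(np.array(l)*1e3),"long axis yaw",round(np.arctan2(e[1],e[0])%np.pi,3)); cv2.drawContours(vis,[np.intp(b)],0,(255,0,0),1)
    for n,p,z in (("ka",(245,248),.021),("kb",(365,209),.021),("L",(323,239),.029),("sL",(244,137),.03),("sS",(318,136),.03)):
        c=comp(dk,(p[0]*S,p[1]*S),13*S); (q,rad)=cv2.minEnclosingCircle(c); m=cv2.moments(c); q2=(m["m10"]/m["m00"],m["m01"]/m["m00"])
        print(n,back(q),back(q2),"r px",rad/S,np.round(px2w("top",back(q2),z)*1e3,1)); cv2.drawContours(vis,[c],0,(255,0,0),1)
    wl=cv2.inRange(h,(0,150,0),(15,255,100)); fl=cv2.inRange(h,(18,90,100),(30,145,255))
    for n,p in dict(TL=(248,166),TS=(323,164),TH=(393,151)).items():
        w=wl.copy(); c=comp(w,(p[0]*S,p[1]*S),37*S)
        r=cv2.minAreaRect(c); b=cv2.boxPoints(r); W=np.array([px2w("top",back(q),.030)[:2] for q in b])
        print(n,np.round(W*1e3),"c",np.round(W.mean(0)*1e3,1)); cv2.drawContours(vis,[c],0,(255,0,0),1);cv2.drawContours(vis,[np.intp(b)],0,(0,255,0),1)
    cv2.imwrite("pics/m1.png",vis[110*S:270*S:1,205*S:405*S+160][:600,:800*2][::1,::1] if 0 else cv2.resize(vis[110*S:270*S,205*S:445*S],None,fx=.83,fy=.83))
run()
E
python3 meas.py
```

```text
ha [513.3 111.5] size [66. 32.] long axis yaw 2.838
hb [ 430.2 -228.4] size [35. 66.] long axis yaw 0.618
ka [244.875 247.875] [244.70565777 247.92343074] r px 5.771722793579102 [428.3 222.5  21. ]
kb [364.97058105 208.45588684] [364.61243159 208.44920135] r px 5.656973361968994 [ 507.4 -114.3   21. ]
L [323.12362671 238.31616211] [322.94041766 238.43340286] r px 8.717508316040039 [433.8   7.9  29. ]
sL [243.82206726 137.9540863 ] [243.52721474 137.55370559] r px 9.014241218566895 [741.7 208.2  30. ]
sS [317.20388794 135.71359253] [317.13331975 135.66130128] r px 5.369908332824707 [728.1  -1.2  30. ]
TL [[748. 241.]
 [777. 207.]
 [720. 165.]
 [692. 198.]] c [734.2 202.7]
TS [[ 585.   69.]
 [ 701.  -85.]
 [ 626. -135.]
 [ 513.   18.]] c [606.4 -33.2]
TH [[ 714. -127.]
 [ 720. -302.]
 [ 604. -299.]
 [ 598. -128.]] c [ 659. -214.]
```

View pics/m1.png

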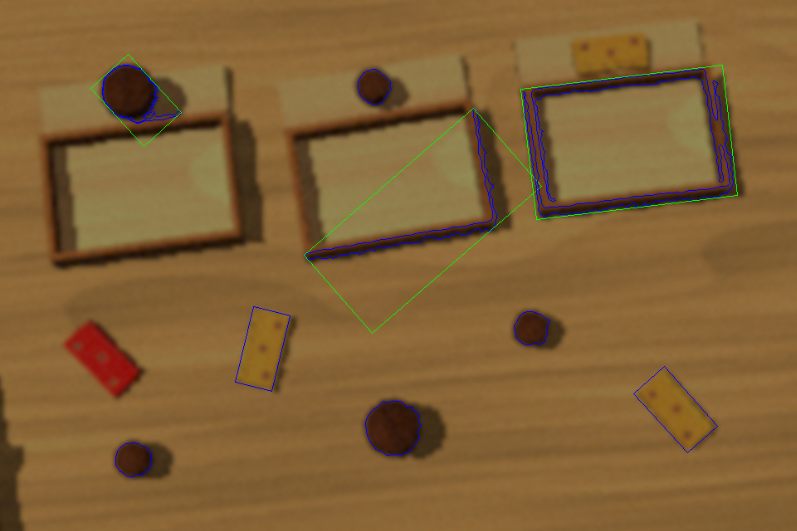

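```bash
python3 - <<'E'
from h import *
C=dict(TL=[(41,138),(226,114),(242,237),(56,262)],TS=[(285,131),(465,102),(492,222),(305,256)],TH=[(520,90),(704,67),(727,189),(538,213)])
for n,c in C.items():
    W=np.array([px2w("top",(np.array(q)+.5)/3.3-.5+[205,110],.03)[:2] for q in c])*1e3
    e=W[0]-W[1]; yaw=np.arctan2(-e[0],e[1]); u=np.array([np.cos(yaw),np.sin(yaw)])
    mid=(W[0]+W[1])/2
    print(n,"back len",np.linalg.norm(e).round(),"yaw",yaw.round(3),"centre from back",(mid-56*u).round(1),"from all4",W.mean(0).round(1),"sides",np.linalg.norm(W[1]-W[2]).round(),np.linalg.norm(W[0]-W[3]).round(), "sample pred",(mid+25*u).round(1))
    # inner floor corners check
E
```

```text
TL back len 160.0 yaw 0.044 centre from back [654.7 202.7] from all4 [655.4 201.5] sides 110.0 111.0 sample pred [735.6 206.3]
TS back len 157.0 yaw 0.076 centre from back [644.3  -6.5] from all4 [645.1  -7.6] sides 109.0 112.0 sample pred [ 7.25e+02 -4.00e-01]
TH back len 161.0 yaw 0.039 centre from back [ 659.7 -211.3] from all4 [ 660.4 -211.3] sides 111.0 111.0 sample pred [ 740.7 -208.2]
```

Tray centres and yaw are consistent (back edges and samples agree to 5 mm): large (655,203, 0.044), small (645,-6, 0.076), hinge (660,-211, 0.04). First up is hinge b at (430,-228), yaw 0.618.

{"method": "move_arm", "body": {
  "moves": [
    [40,50,-20,0.1],
    [90,115,-50,0.2],
    [140,180,-80,0.3],
    [185,240,-110,0.397],
    [225,290,-130,0.397],
    [260,340,-145,0.397],
    [280,368,-155,0.397],
    [293,382,-160,0.397],
    [293,382,-160,0.397],
    [293,382,-160,0.397],
    [293,382,-160,0.397]
  ],
  "gripper": 0.55,
  "newtons": 40
}}

```text
clock: 1.62
position: [0.4291, -0.2292, 0.0856]
tool_rot: [3.141, 0.0, 0.616]
force: [-0.0, -0.6, -0.2]
grip_width: 0.0469
finger_force: 0.0
```

{"method": "move_arm", "body": {
  "moves": [
    [0,0,-25,0],
    [0,0,-45,0],
    [0,0,-55,0],
    [0,0,-61,0],
    [0,0,-65,0],
    [0,0,-68,0],
    [0,0,-68,0],
    [0,0,-68,0]
  ]
}}

```text
clock: 2.62
position: [0.43, -0.2279, 0.0175]
tool_rot: [3.141, -0.0, 0.618]
force: [0.2, -0.6, -0.9]
grip_width: 0.0468
finger_force: 0.0
```

```bash
python3 - <<'E'
from h import *
s=grab_frame("side"); t=grab_frame("top")
p=w2px("side",(.43,-.228,.01)).astype(int);q=w2px("top",(.43,-.228,.01)).astype(int)
f=lambda im,p:cv2.resize(im[max(p[1]-40,0):p[1]+40,p[0]-40:p[0]+40],(400,400),interpolation=cv2.INTER_CUBIC)
cv2.imwrite("pics/g1.png",np.hstack([f(s,p),f(t,q)]));print(p,q,monitor.observe()["force"],monitor.observe()["position"])
E
```

```text
[391 167] [408 232] [ 0.70078874 -0.1712077   0.64589193] [ 0.42993411 -0.22785394  0.01746302]
```

View pics/g1.png

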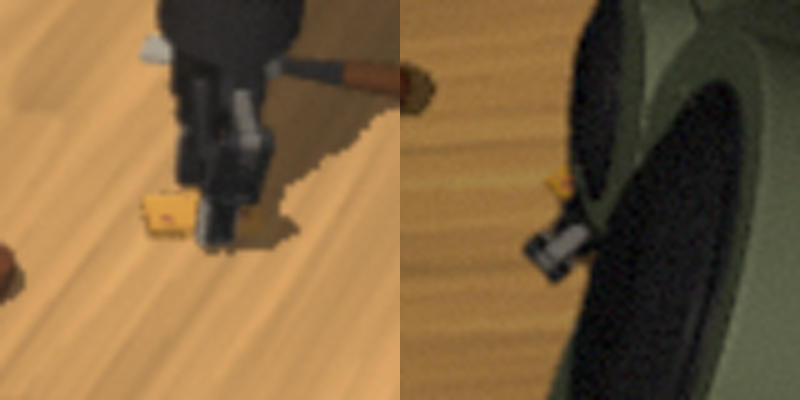

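The side crop shows the fingers straddling the hinge near its middle, tips close to the bench. Lower a touch and close.

{"method": "move_arm", "body": {
  "moves": [
    [0,0,-1.5,0],
    [0,0,-1.5,0],
    [0,0,-1.5,0],
    [0,0,-1.5,0],
    [0,0,-1.5,0],
    [0,0,-1.5,0],
    [0,0,-1.5,0]
  ],
  "gripper": 0,
  "newtons": 40
}}

```text
clock: 3.6
position: [0.43, -0.2278, 0.0163]
tool_rot: [3.141, -0.0, 0.618]
force: [-2.4, 2.9, 16.5]
grip_width: 0.0299
finger_force: 38.3
```

{"method": "move_arm", "body": {
  "moves": [
    [0,0,5,0],
    [0,0,15,0],
    [0,0,30,0],
    [0,0,41,0],
    [0,0,41,0]
  ]
}}

```text
clock: 4.22
position: [0.4303, -0.2281, 0.0578]
tool_rot: [3.14, -0.001, 0.618]
force: [-0.9, 0.1, -0.8]
grip_width: 0.0305
finger_force: 39.8
```

```bash
python3 - <<'E'
from h import *
s=grab_frame("side")
p=w2px("side",(.43,-.228,.05)).astype(int)
cv2.imwrite("pics/g2.png",cv2.resize(s[p[1]-40:p[1]+40,p[0]-40:p[0]+40],(400,400),interpolation=cv2.INTER_CUBIC))
E
```

```text
(no output)
```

View pics/g2.png

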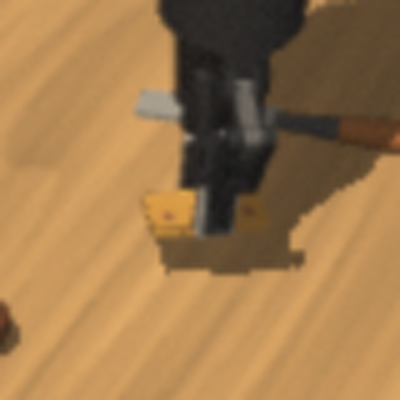

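The picture shows hinge b held level and clear of the bench. Carry it to (661,-247), yaw 1.61.

{"method": "move_arm", "body": {
  "moves": [
    [25,-2,3,0.1],
    [60,-5,4,0.25],
    [95,-8,4,0.4],
    [130,-11,4,0.55],
    [165,-14,4,0.7],
    [195,-16,4,0.85],
    [217,-18,4,0.95],
    [231,-19,4,0.992],
    [231,-19,4,0.992],
    [231,-19,4,0.992],
    [231,-19,4,0.992]
  ]
}}

```text
clock: 5.65
position: [0.6603, -0.2469, 0.0608]
tool_rot: [-3.141, 0.0, 1.609]
force: [-0.0, -0.5, -1.0]
grip_width: 0.0301
finger_force: 39.8
```

```bash
python3 - <<'E'
from h import *
s=grab_frame("side");t=grab_frame("top")
p=w2px("side",(.66,-.211,.05)).astype(int);q=w2px("top",(.66,-.211,.01)).astype(int)
f=lambda im,p:cv2.resize(im[max(p[1]-50,0):p[1]+50,p[0]-50:p[0]+50],(400,400),interpolation=cv2.INTER_CUBIC)
cv2.imwrite("pics/g3.png",np.hstack([f(s,p),f(t,q)]));print(p,q)
E
```

```text
[316 135] [392 154]
```

View pics/g3.png

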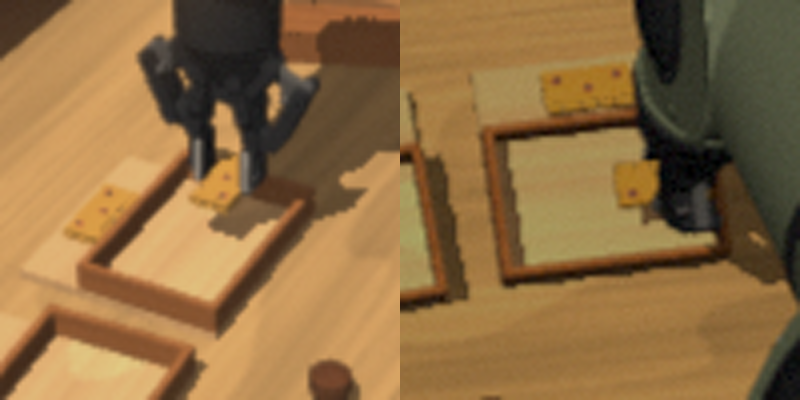

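Hinge b is over the right half of the hinge tray, aligned. Lower and release.

{"method": "move_arm", "body": {
  "moves": [
    [0,0,-12,0],
    [0,0,-22,0],
    [0,0,-29,0],
    [0,0,-33,0],
    [0,0,-35,0],
    [0,0,-36,0],
    [0,0,-36,0]
  ]
}}

```text
clock: 6.62
position: [0.6609, -0.2469, 0.025]
tool_rot: [3.141, 0.0, 1.61]
force: [-0.2, 0.3, -1.2]
grip_width: 0.03
finger_force: 39.8
```

{"method": "move_arm", "body": {
  "moves": [
    [0,0,0,0],
    [0,0,0,0],
    [0,0,0,0],
    [0,0,0,0],
    [0,0,15,0],
    [0,0,40,0],
    [0,0,75,0],
    [0,0,75,0]
  ],
  "gripper": 0.55
}}

```text
clock: 7.62
position: [0.6627, -0.2473, 0.1047]
tool_rot: [3.136, 0.002, 1.609]
force: [0.2, -0.1, -0.6]
grip_width: 0.0472
finger_force: 0.0
```

{"method": "move_arm", "body": {
  "moves": [
    [-20,45,0,0.15],
    [-40,95,0,0.33],
    [-62,150,0,0.5],
    [-84,205,0,0.68],
    [-106,258,0,0.85],
    [-126,305,0,1.0],
    [-140,340,-5,1.15],
    [-148,358.5,-15,1.228],
    [-148,358.5,-25,1.228],
    [-148,358.5,-30,1.228],
    [-148,358.5,-30,1.228]
  ]
}}

```text
clock: 9.0
position: [0.5131, 0.1105, 0.0694]
tool_rot: [-3.141, -0.0, 2.835]
force: [0.1, 0.9, 1.0]
grip_width: 0.0469
finger_force: 0.0
```

{"method": "move_arm", "body": {
  "moves": [
    [0,0,-20,0],
    [0,0,-35,0],
    [0,0,-45,0],
    [0,0,-50,0],
    [0,0,-53,0],
    [0,0,-53.5,0],
    [0,0,-53.5,0]
  ]
}}

```text
clock: 9.88
position: [0.513, 0.1117, 0.0165]
tool_rot: [3.141, 0.0, 2.838]
force: [-0.2, 0.4, -0.6]
grip_width: 0.0474
finger_force: 0.0
```

```bash
python3 - <<'E'
from h import *
s=grab_frame("side");t=grab_frame("top")
p=w2px("side",(.513,.111,.01)).astype(int);q=w2px("top",(.66,-.211,.01)).astype(int)
f=lambda im,p:cv2.resize(im[max(p[1]-50,0):p[1]+50,p[0]-50:p[0]+50],(400,400),interpolation=cv2.INTER_CUBIC)
cv2.imwrite("pics/g4.png",np.hstack([f(s,p),f(t,q)]));print(p,q,monitor.observe()["force"])
E
```

```text
[303 235] [392 154] [ 1.00308259 -0.96559158 -0.65392606]
```

View pics/g4.png

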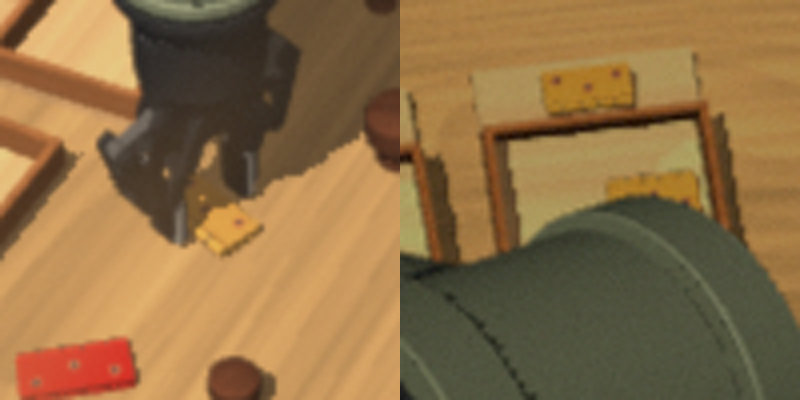

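Hinge b lies flat in the right half of its tray, and the open fingers straddle hinge a with the red decoy well clear. Close and lift.

{"method": "move_arm", "body": {
  "moves": [
    [0,0,0,0],
    [0,0,0,0],
    [0,0,0,0],
    [0,0,0,0],
    [0,0,0,0],
    [0,0,0,0]
  ],
  "gripper": 0
}}

```text
clock: 10.72
position: [0.5129, 0.1115, 0.0167]
tool_rot: [-3.141, 0.0, 2.838]
force: [-1.9, -2.2, 9.0]
grip_width: 0.0305
finger_force: 38.8
```

{"method": "move_arm", "body": {
  "moves": [
    [0,0,5,0],
    [0,0,15,0],
    [0,0,30,0],
    [0,0,44,0],
    [0,0,44,0],
    [0,0,44,0]
  ]
}}

```text
clock: 11.48
position: [0.5128, 0.1115, 0.0602]
tool_rot: [-3.141, 0.0, 2.838]
force: [-0.6, -1.1, -1.5]
grip_width: 0.0299
finger_force: 39.8
```

{"method": "move_arm", "body": {
  "moves": [
    [12,-22,2,-0.08],
    [30,-58,3,-0.23],
    [50,-97,3,-0.4],
    [70,-137,3,-0.57],
    [90,-177,3,-0.75],
    [110,-215,3,-0.92],
    [128,-250,3,-1.08],
    [140,-274,3,-1.2],
    [145,-284,3,-1.228],
    [145,-284,3,-1.228],
    [145,-284,3,-1.228],
    [145,-284,3,-1.228]
  ]
}}

```text
clock: 12.98
position: [0.6577, -0.1714, 0.0634]
tool_rot: [-3.141, -0.0, 1.612]
force: [-0.3, -0.7, -0.5]
grip_width: 0.0299
finger_force: 39.7
```

```bash
python3 - <<'E'
from h import *
s=grab_frame("side");t=grab_frame("top")
p=w2px("side",(.66,-.211,.05)).astype(int);q=w2px("top",(.66,-.211,.01)).astype(int)
f=lambda im,p:cv2.resize(im[max(p[1]-50,0):p[1]+50,p[0]-50:p[0]+50],(400,400),interpolation=cv2.INTER_CUBIC)
cv2.imwrite("pics/g5.png",np.hstack([f(s,p),f(t,q)]));print(p,q)
E
```

```text
[316 135] [392 154]
```

View pics/g5.png

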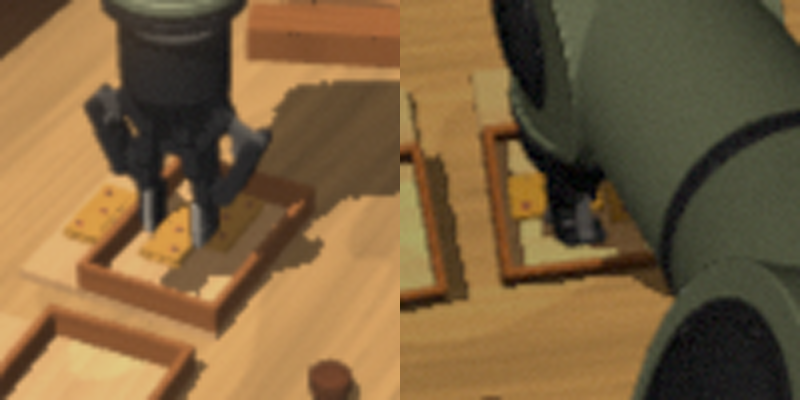

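```bash
python3 - <<'E'
from h import *
c=np.array([342,104])
print("a left end",px2w("top",c+[109/4,195/4],.052), "b left end",px2w("top",c+[206/4,190/4],.016),"left wall inner rim",px2w("top",c+[98/4,195/4],.03),"right rim",px2w("top",c+[313/4,160/4],.03))
E
```

```text
a left end [ 0.65703408 -0.14103096  0.052     ] b left end [ 0.66561001 -0.21458935  0.016     ] left wall inner rim [ 0.66459315 -0.13583962  0.03      ] right rim [ 0.67643438 -0.29034229  0.03      ]
```

Hinge a hovers in the left half: 5 mm from the wall, 9 mm from hinge b. I'll shift it 2 mm and lower.

{"method": "move_arm", "body": {
  "moves": [
    [0,-2,-12,0],
    [0,-2,-22,0],
    [0,-2,-30,0],
    [0,-2,-35,0],
    [0,-2,-37.5,0],
    [0,-2,-38.5,0],
    [0,-2,-38.5,0]
  ]
}}

```text
clock: 13.95
position: [0.658, -0.1744, 0.025]
tool_rot: [3.141, 0.0, 1.61]
force: [-0.7, 0.3, -0.7]
grip_width: 0.03
finger_force: 39.8
```

{"method": "move_arm", "body": {
  "moves": [
    [0,0,0,0],
    [0,0,0,0],
    [0,0,0,0],
    [0,0,0,0],
    [0,0,15,0],
    [0,0,40,0],
    [0,0,75,0],
    [0,0,75,0]
  ],
  "gripper": 0.55,
  "newtons": 25
}}

```text
clock: 14.95
position: [0.6595, -0.1746, 0.1036]
tool_rot: [3.137, 0.001, 1.61]
force: [0.0, 0.5, 0.2]
grip_width: 0.047
finger_force: 0.0
```

{"method": "move_arm", "body": {
  "moves": [
    [-35,14,0,0.03],
    [-75,30,0,0.037],
    [-110,44,0,0.037],
    [-135,54,-10,0.037],
    [-151,60.5,-25,0.037],
    [-151,60.5,-40,0.037],
    [-151,60.5,-40,0.037],
    [-151,60.5,-40,0.037]
  ],
  "gripper": 0.65
}}

```text
clock: 15.95
position: [0.5076, -0.114, 0.0599]
tool_rot: [3.141, -0.0, 1.647]
force: [0.5, 0.1, -0.6]
grip_width: 0.0557
finger_force: 0.0
```

{"method": "move_arm", "body": {
  "moves": [
    [0,0,-15,0],
    [0,0,-28,0],
    [0,0,-37,0],
    [0,0,-42,0],
    [0,0,-43,0],
    [0,0,-43,0]
  ]
}}

```text
clock: 16.7
position: [0.507, -0.1138, 0.0169]
tool_rot: [3.141, 0.0, 1.647]
force: [0.4, 0.6, 0.4]
grip_width: 0.0556
finger_force: 0.0
```

```bash
python3 - <<'E'
from h import *
s=grab_frame("side");t=grab_frame("top")
p=w2px("side",(.507,-.114,.015)).astype(int);q=w2px("top",(.66,-.211,.01)).astype(int)
f=lambda im,p:cv2.resize(im[max(p[1]-50,0):p[1]+50,p[0]-50:p[0]+50],(400,400),interpolation=cv2.INTER_CUBIC)
cv2.imwrite("pics/g6.png",np.hstack([f(s,p),f(t,q)]));print(p,q)
E
```

```text
[348 180] [392 154]
```

View pics/g6.png

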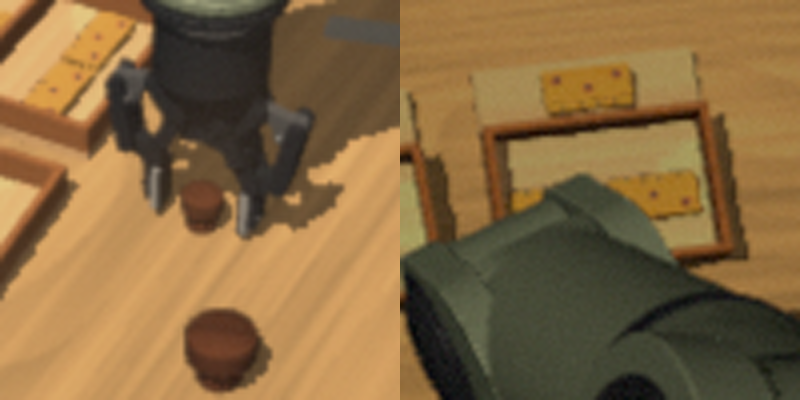

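Both hinges lie flat side by side, and the small knob stands between the open pads. Close, lift and carry.

{"method": "move_arm", "body": {
  "moves": [
    [0,0,0,0],
    [0,0,0,0],
    [0,0,0,0],
    [0,0,0,0],
    [0,0,0,0],
    [0,0,0,0],
    [0,0,5,0],
    [0,0,18,0],
    [0,0,32,0],
    [0,0,40,0],
    [0,0,40,0]
  ],
  "gripper": 0,
  "newtons": 25
}}

```text
clock: 18.18
position: [0.5072, -0.1141, 0.0576]
tool_rot: [3.14, 0.0, 1.646]
force: [0.9, 0.5, -1.0]
grip_width: 0.0288
finger_force: 24.7
```

{"method": "move_arm", "body": {
  "moves": [
    [15,8,2,0],
    [40,20,2,0],
    [70,35,2,0],
    [100,50,2,0],
    [125,62,2,0],
    [137,68,2,0],
    [141,70.5,2,0],
    [141,70.5,2,0],
    [141,70.5,2,0]
  ]
}}

```text
clock: 19.3
position: [0.6473, -0.0439, 0.0588]
tool_rot: [-3.141, 0.0, 1.646]
force: [-0.5, -0.1, 0.0]
grip_width: 0.0289
finger_force: 24.7
```

```bash
python3 - <<'E'
from h import *
s=grab_frame("side");t=grab_frame("top")
p=w2px("side",(.645,-.006,.03)).astype(int);q=w2px("top",(.645,-.006,.01)).astype(int)
f=lambda im,p:cv2.resize(im[max(p[1]-50,0):p[1]+50,p[0]-50:p[0]+50],(400,400),interpolation=cv2.INTER_CUBIC)
cv2.imwrite("pics/g7.png",np.hstack([f(s,p),f(t,q)]));print(p,q)
E
```

```text
[283 183] [321 165]
```

View pics/g7.png

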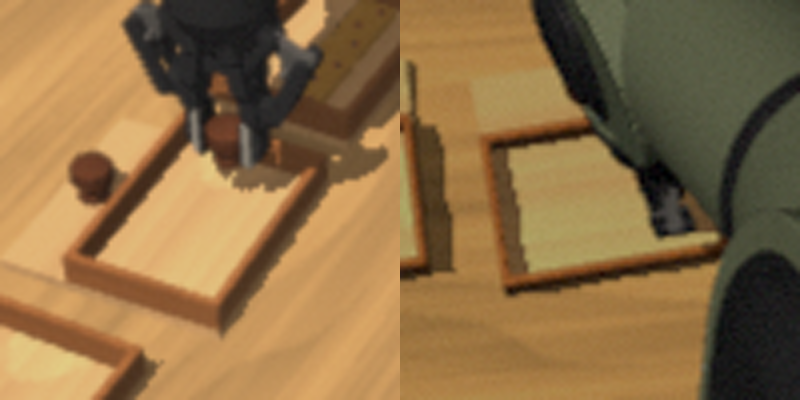

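The knob is held upright over the right half of the small-knob tray. Lower, release and back off.

{"method": "move_arm", "body": {
  "moves": [
    [0,0,-12,0],
    [0,0,-21,0],
    [0,0,-28,0],
    [0,0,-31,0],
    [0,0,-33,0],
    [0,0,-33.5,0],
    [0,0,-33.5,0]
  ]
}}

```text
clock: 20.27
position: [0.648, -0.0434, 0.0255]
tool_rot: [3.141, 0.0, 1.647]
force: [0.3, -0.8, -0.4]
grip_width: 0.0288
finger_force: 24.7
```

{"method": "move_arm", "body": {
  "moves": [
    [0,0,0,0],
    [0,0,0,0],
    [0,0,0,0],
    [0,0,0,0],
    [0,0,15,0],
    [0,0,40,0],
    [0,0,75,0],
    [0,0,75,0]
  ],
  "gripper": 0.6
}}

```text
clock: 21.28
position: [0.6495, -0.0433, 0.1039]
tool_rot: [3.137, 0.001, 1.646]
force: [-0.4, 0.7, 0.7]
grip_width: 0.0516
finger_force: 0.0
```

{"method": "move_arm", "body": {
  "moves": [
    [-25,30,0,-0.05],
    [-60,73,0,-0.15],
    [-95,115,0,-0.25],
    [-130,157,0,-0.35],
    [-165,200,0,-0.45],
    [-195,236,0,-0.55],
    [-213,258,-5,-0.55],
    [-220,266,-20,-0.55],
    [-220,266,-35,-0.55],
    [-220,266,-40,-0.55],
    [-220,266,-40,-0.55],
    [-220,266,-40,-0.55]
  ],
  "gripper": 0.55
}}

```text
clock: 22.78
position: [0.4283, 0.2224, 0.0606]
tool_rot: [3.141, -0.0, 1.096]
force: [-0.0, -0.3, 0.3]
grip_width: 0.0469
finger_force: 0.0
```

{"method": "move_arm", "body": {
  "moves": [
    [0,0,-15,0],
    [0,0,-28,0],
    [0,0,-37,0],
    [0,0,-42,0],
    [0,0,-43,0],
    [0,0,-43,0]
  ]
}}

```text
clock: 23.52
position: [0.4279, 0.2228, 0.0174]
tool_rot: [3.141, -0.0, 1.097]
force: [0.6, 0.3, 1.0]
grip_width: 0.0467
finger_force: 0.0
```

```bash
python3 - <<'E'
from h import *
s=grab_frame("side");t=grab_frame("top")
p=w2px("side",(.428,.2225,.015)).astype(int);q=w2px("top",(.645,-.006,.01)).astype(int)
f=lambda im,p:cv2.resize(im[max(p[1]-50,0):p[1]+50,p[0]-50:p[0]+50],(400,400),interpolation=cv2.INTER_CUBIC)
cv2.imwrite("pics/g8.png",np.hstack([f(s,p),f(t,q)]));print(p,q)
E
```

```text
[311 281] [321 165]
```

View pics/g8.png

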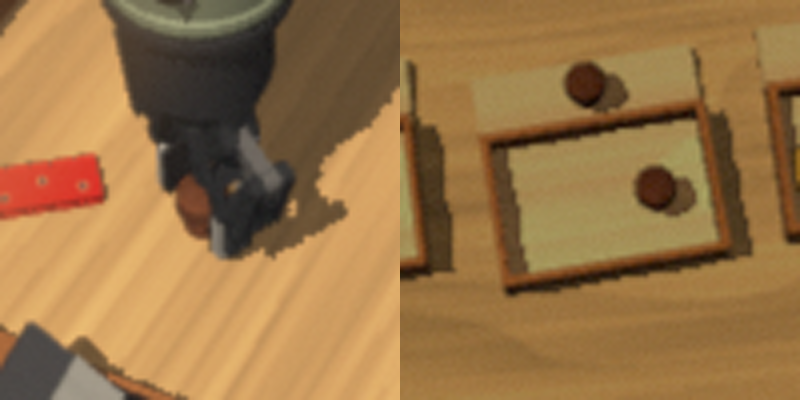

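The first small knob stands upright in its tray, and the fingers straddle the second, clear of the red hinge and the plane.

{"method": "move_arm", "body": {
  "moves": [
    [0,0,0,0],
    [0,0,0,0],
    [0,0,0,0],
    [0,0,0,0],
    [0,0,0,0],
    [0,0,0,0],
    [0,0,5,0],
    [0,0,18,0],
    [0,0,32,0],
    [0,0,41,0],
    [0,0,41,0]
  ],
  "gripper": 0
}}

```text
clock: 25.0
position: [0.4283, 0.2228, 0.0592]
tool_rot: [3.141, -0.001, 1.096]
force: [-0.1, 0.5, -0.5]
grip_width: 0.029
finger_force: 24.7
```

{"method": "move_arm", "body": {
  "moves": [
    [15,-13,1,0.05],
    [40,-36,1,0.12],
    [70,-63,1,0.2],
    [100,-90,1,0.28],
    [130,-117,1,0.37],
    [160,-144,1,0.45],
    [187,-168,1,0.52],
    [206,-185,1,0.55],
    [214,-192,1,0.55],
    [214,-192,1,0.55],
    [214,-192,1,0.55]
  ]
}}

```text
clock: 26.38
position: [0.6411, 0.0319, 0.0592]
tool_rot: [-3.141, -0.0, 1.648]
force: [0.2, 0.8, 0.4]
grip_width: 0.0289
finger_force: 24.7
```

{"method": "move_arm", "body": {
  "moves": [
    [0,0,-12,0],
    [0,0,-21,0],
    [0,0,-28,0],
    [0,0,-31,0],
    [0,0,-33,0],
    [0,0,-33.5,0],
    [0,0,-33.5,0]
  ]
}}

```text
clock: 27.25
position: [0.642, 0.0306, 0.026]
tool_rot: [3.141, 0.0, 1.647]
force: [0.7, -0.2, -0.9]
grip_width: 0.0292
finger_force: 24.7
```

{"method": "move_arm", "body": {
  "moves": [
    [0,0,0,0],
    [0,0,0,0],
    [0,0,0,0],
    [0,0,0,0],
    [0,0,15,0],
    [0,0,40,0],
    [0,0,75,0],
    [0,0,75,0]
  ],
  "gripper": 0.6
}}

```text
clock: 28.25
position: [0.6434, 0.0309, 0.1044]
tool_rot: [3.137, -0.0, 1.647]
force: [1.1, -0.3, 0.4]
grip_width: 0.0513
finger_force: 0.0
```

{"method": "move_arm", "body": {
  "moves": [
    [-25,-3,0,0],
    [-60,-7,0,0],
    [-95,-11,0,-0.03],
    [-130,-15,0,-0.03],
    [-165,-19,0,-0.03],
    [-192,-21,0,-0.03],
    [-205,-22.5,-10,-0.03],
    [-208,-22.5,-22,-0.03],
    [-208,-22.5,-30,-0.03],
    [-208,-22.5,-30,-0.03],
    [-208,-22.5,-30,-0.03]
  ],
  "gripper": 0.8
}}

```text
clock: 29.62
position: [0.4342, 0.0084, 0.0708]
tool_rot: [3.142, -0.0, 1.617]
force: [-0.6, -0.8, 0.1]
grip_width: 0.0685
finger_force: 0.0
```

{"method": "move_arm", "body": {
  "moves": [
    [0,0,-15,0],
    [0,0,-28,0],
    [0,0,-38,0],
    [0,0,-44,0],
    [0,0,-46.5,0],
    [0,0,-46.5,0],
    [0,0,-46.5,0]
  ]
}}

```text
clock: 30.5
position: [0.434, 0.0082, 0.0245]
tool_rot: [3.141, -0.0, 1.617]
force: [-0.9, -0.3, -0.4]
grip_width: 0.0683
finger_force: 0.0
```

```bash
python3 - <<'E'
from h import *
s=grab_frame("side");t=grab_frame("top")
p=w2px("side",(.434,.008,.02)).astype(int);q=w2px("top",(.645,-.006,.01)).astype(int)
f=lambda im,p:cv2.resize(im[max(p[1]-50,0):p[1]+50,p[0]-50:p[0]+50],(400,400),interpolation=cv2.INTER_CUBIC)
cv2.imwrite("pics/g9.png",np.hstack([f(s,p),f(t,q)]));print(p,q)
E
```

```text
[352 217] [321 165]
```

View pics/g9.png

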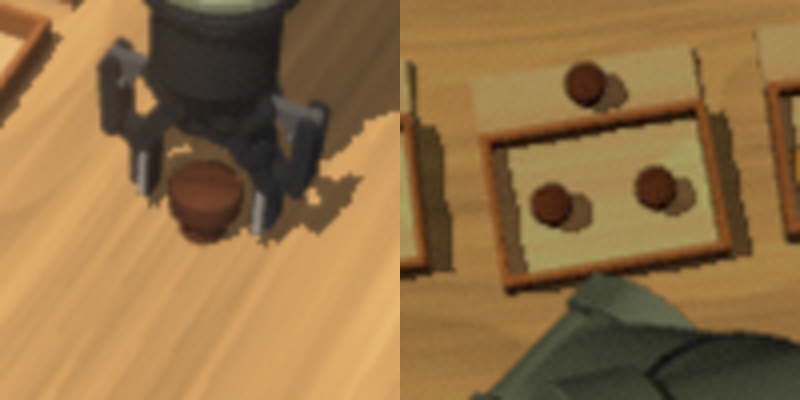

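Both small knobs stand upright in their tray, and the large knob is centred between the pads.

{"method": "move_arm", "body": {
  "moves": [
    [0,0,0,0],
    [0,0,0,0],
    [0,0,0,0],
    [0,0,0,0],
    [0,0,0,0],
    [0,0,0,0],
    [0,0,5,0],
    [0,0,18,0],
    [0,0,32,0],
    [0,0,40,0],
    [0,0,40,0]
  ],
  "gripper": 0
}}

```text
clock: 31.98
position: [0.4343, 0.008, 0.065]
tool_rot: [3.14, 0.0, 1.616]
force: [-0.7, 0.8, -1.2]
grip_width: 0.0451
finger_force: 25.7
```

{"method": "move_arm", "body": {
  "moves": [
    [14,12,1,0],
    [40,35,1,0],
    [72,63,1,0],
    [105,92,1,0],
    [138,122,1,0],
    [170,150,1,0],
    [195,172,1,0],
    [213,188,1,0],
    [221,195,1,0],
    [221,195,1,0],
    [221,195,1,0]
  ]
}}

```text
clock: 33.35
position: [0.6543, 0.2025, 0.0651]
tool_rot: [-3.141, 0.001, 1.616]
force: [-0.9, -0.1, -0.4]
grip_width: 0.0452
finger_force: 25.7
```

```bash
python3 - <<'E'
from h import *
s=grab_frame("side");t=grab_frame("top")
p=w2px("side",(.655,.203,.03)).astype(int);q=w2px("top",(.655,.203,.01)).astype(int)
f=lambda im,p:cv2.resize(im[max(p[1]-50,0):p[1]+50,p[0]-50:p[0]+50],(400,400),interpolation=cv2.INTER_CUBIC)
cv2.imwrite("pics/g10.png",np.hstack([f(s,p),f(t,q)]));print(p,q)
E
```

```text
[232 233] [248 168]
```

View pics/g10.png

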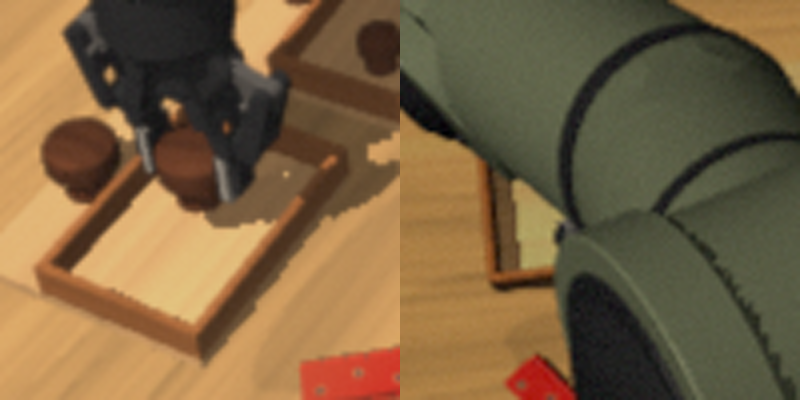

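The large knob is upright over the middle of its tray. Lower and release with a modest opening.

{"method": "move_arm", "body": {
  "moves": [
    [0,0,-12,0],
    [0,0,-21,0],
    [0,0,-27,0],
    [0,0,-30,0],
    [0,0,-31.5,0],
    [0,0,-32,0],
    [0,0,-32,0]
  ]
}}

```text
clock: 34.33
position: [0.6549, 0.2032, 0.0335]
tool_rot: [3.141, -0.0, 1.617]
force: [-0.7, -0.3, -0.2]
grip_width: 0.0453
finger_force: 25.7
```

{"method": "move_arm", "body": {
  "moves": [
    [0,0,0,0],
    [0,0,0,0],
    [0,0,0,0],
    [0,0,0,0],
    [0,0,15,0],
    [0,0,40,0],
    [0,0,80,0],
    [0,0,120,0],
    [-50,0,150,0],
    [-100,0,170,0],
    [-100,0,170,0],
    [-100,0,170,0]
  ],
  "gripper": 0.75
}}

```text
clock: 35.83
position: [0.5555, 0.203, 0.2042]
tool_rot: [3.14, -0.0, 1.616]
force: [0.6, 0.3, -0.3]
grip_width: 0.0638
finger_force: 0.0
```

{"method": "move_arm", "body": {
  "moves": [
    [-15,60,20,0],
    [-40,120,20,0],
    [-75,180,20,0],
    [-115,235,20,0],
    [-150,270,20,0],
    [-150,270,20,0],
    [-150,270,20,0]
  ]
}}

```text
clock: 36.7
position: [0.4055, 0.4731, 0.2227]
tool_rot: [-3.141, 0.001, 1.617]
force: [0.5, -0.3, 0.3]
grip_width: 0.064
finger_force: 0.0
```

```bash
python3 - <<'E'
from h import *
s=grab_frame("side");t=grab_frame("top")
f=lambda im:cv2.resize(im,(400,300),interpolation=cv2.INTER_CUBIC)
a=cv2.resize(t[110:310,170:490],(800,500),interpolation=cv2.INTER_CUBIC)[:330]
b=cv2.resize(s[110:310,170:400],None,fx=1.35,fy=1.35,interpolation=cv2.INTER_CUBIC)
o=np.zeros((600,800,3),np.uint8);o[:330]=a;o[330:600,:b.shape[1]]=b[:270]
cv2.imwrite("pics/end.png",o);print(monitor.observe()["clock"],monitor.observe()["force"])
E
```

```text
36.8 [ 0.59454288 -0.16168927 -0.03941564]
```

View pics/end.png

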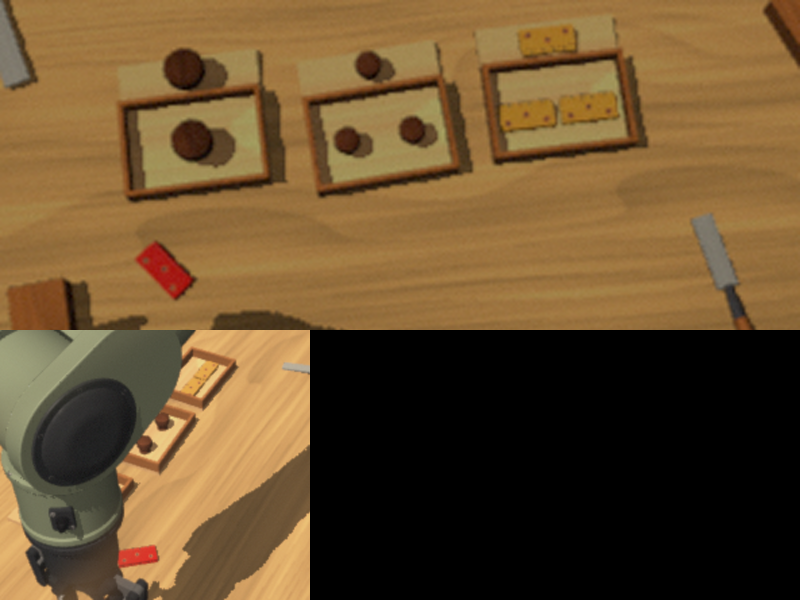

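The top view shows every piece in its tray: the large knob at crop (192,140), the small knobs at (347,140) and (412,130), and the hinges flat side by side at (527,115) and (590,107). The chisel, plane and red hinge are undisturbed.

```bash
python3 -c "
from workcell import bot
print(bot.job_done())"
```

```text
the job is handed in; nothing more can be done
None
```

All five fittings are in their matching trays, knobs upright and hinges flat side by side in the last top view, with the plane, chisel and red look-alike left where they were; I handed the job in at about 37 s, and no pass/fail result came back.

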